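Load a heel blank into the spring-fed magazine

ROBOT

A 6-joint arm with a two-finger parallel gripper is mounted at the origin on the work surface. World frame = base frame: x ahead of the robot, y to its left, z up, the work surface at z = 0. Lengths are in m, angles in degrees, forces in N, time in s.
With the tool pointing down it reaches from about 0.375 to 0.9 m from the base axis. Payload 3.1 kg.
Tool frame: the origin (TCP) lies on the centre line of the jaws, within the pads' length; the fingertips stand 14 mm ahead of it and the grasp point (between the pads) lies 5 mm behind it; z points along the fingers, x is the direction in which the jaws open and shut, and the axes are right-handed (so a half turn about z gives the same grasp; the last joint's range is limited). The gripper opens to 85 mm and grips with 20 to 120 N. Pads are 22 mm wide; open, the fingers measure 114 mm over their backs; the gripper's body (76 mm by 85 mm) begins 54 mm behind the grasp point. The pads swing forward as they close: fully open they stand 13 mm farther back than shut.
Start: joints at [-84.655, 30.224, 82.088, -0, 67.689, -10.227], TCP at [0.168, -0.602, 0.214] pointing down, gripper open.
Joint ranges: [-176.69, 176.69], [-43.24, 126.21], [12.49, 139.97], [-82, 262], [0, 151.66], [-163.58, 163.58]. Speed limits (degrees/s): [159.86, 159.86, 180, 180, 180, 180].

INTERFACE

Orientations are given as a 3x3 rotation matrix whose columns are the frame's x, y, z axes.
In Python, from cell import r, sense, viewer, job, spotter gives the robot as it stands. Calls block until the motion is done:
- r.reach(position, orientation): joint-space move of the TCP to a pose.
- r.movel(position, max_speed=0.15, rotation=None): straight line of the TCP; rotation=None keeps the orientation; max_speed is the mean speed in m/s.
- r.goto_joints(angles): joint-space move.
- r.grip(opening, squeeze=None): finger opening in m; squeeze is the grip in N (None keeps the last); returns when the fingers have stopped.
- r.hold(seconds).
- r.ik(position, orientation): joint angles nearest the present ones, or None.
- sense(): the state.
- viewer.grab_frame(name): name is "side" or "top" or "wrist"; returns a dict with "pixels" (384x512x3 uint8, blue, green, red), "z_map" (384x512 float32, m along the optical axis (not along the pixel's ray), 0 where there is no reading), "intrinsics" (3x3 intrinsics, pixels), "dist_coeffs" ([k1, k2, p1, p2, k3] as OpenCV has them; the pictures are not rectified), "R" (3x3) and "t" (3): a world point X has camera coordinates R X + t. Camera axes: x right, y down, z forward; pixel columns grow to the right and rows downward; lengths in m; the calibration is good to about 2 mm. A picture is of the moment at which its call begins.
A pose or a line that the arm cannot do raises r.Unreachable and nothing moves.
- job.hand_in(): hands the job in, once; it reports no verdict.
Trained networks look in a picture, given as the dict that the camera call returned (one of the last four; its "shot" number tells which), for a name from the list of things; names that differ only in an ending like _2 or _b are one class to them, and where a whole thing is asked for, a point or a joint stands for the part that bears it (a point fixed in the world has none). Each returns a list of dicts, best first, with "confidence" (0 to 1); they miss things now and then, are a little off and sometimes report something else, mostly with a low value. They report only what shows in the picture. A call takes as long as a camera call. They do not tell look-alikes from the thing itself.
- spotter.spot_in(picture, target): "uv" ([column, row] in pixels, amid what is visible of it).
- spotter.cut_out(picture, target): "region" (384x512 bool, what is visible of it) and "uv" ([column, row] in pixels, amid what is visible of it).
- spotter.pinpoint(picture, target): "uv" ([column, row] in pixels: a listed point, or the origin of a listed thing).
The state is a dict: "clock": time; "qpos": joint angles; "dq": joint speeds; "joint_torque": joint torques, N m; "ee_pos": TCP position; "tool_rot": TCP orientation; "force": force on the tool from outside, world axes, zero at the start; "wrist_torque": the same for the moment, N m; "finger_gap": finger opening in m.
Only numpy, scipy, OpenCV 4.12 (cv2) and the standard library are available. Lean on these libraries where they do the work, as an engineer would, in place of code of your own. Each camera call takes 0.05 s, during which the arm holds its last target.

TASK

Load the small round wooden heel blank into the empty spring-fed magazine on the sandal maker's bench: put it into the funnel and push it down against the sprung plate until both side catches have snapped out over its top, and let go so that it stays down there. The wider round blank and the square one lying beside it are for other jobs and do not fit.

Things in the scene. Friction and masses are not known exactly. Their poses are not given: they have to be found in the camera images.
- blank_center (a point): Small round heel blank: plain light-wood disc, 56 mm diameter, 40 mm thick, about 70 g, lying flat on the bench. This point is its centre, 20 mm above its underside; z is the disc's axis. Beside it lie, in any order, a 76 mm round blank and a 56 mm square one, also 40 mm thick, same wood.
- feeder: Spring-fed magazine fixed to the bench: grey block 84 x 84 mm on a dark foot 150 x 120 mm, aluminium funnel on top. Origin: centre of its underside, on the bench; z up the well's axis. Funnel rim at z = 109.5 mm (80 mm wide inside, 87 outside), narrowing to the round 60 mm well at z = 89.5 mm. Dark catch housings reach 68 mm out along +x and -x, up to z = 93 mm.
- feeder_catch (a point): On the well's axis, 80 mm above the bench, level with the flat undersides of two sprung catches, one at +x and one at -x. Noses 16 mm wide, sloped on top (z = 89.5 down to 82.5 mm), 48 mm apart; a blank pushed down moves them aside and they snap over it once its top is below this point. Shut fingers pushing in have 48 mm of room along x, 60 mm along y.
- follower (a joint): Sprung steel plate (43 mm disc) in the well, on which the blank is laid. Value: how far it is pushed down (m); 0 at rest, top face then 87.5 mm above the bench; at most 0.058. The spring pushes up with 5 N at 0, 9.5 N at 0.058; the catches add about 3 N while a blank passes. About 0.048 with a blank caught; a blank let go before that comes back up.
Mind the look-alikes: they are no part of the job. Leave any white look-alike of the part that bears blank_center alone. Of the things shaped like the feeder, the grey one is meant.

How it is judged (in metres and radians):
At the end, for the whole second after the job is handed in: The small round blank lies flat (within 10 degrees) in the magazine's well, held down under the catches: its centre is 17 to 30 mm below the catches' undersides (20 mm when held by both) and within 8 mm of the well's axis, the sprung plate is still pushed down by more than 42 mm and is at rest (z of blank_center in the frame of feeder_catch between -0.03 and -0.017 m and horizontal distance between blank_center and feeder below 0.008 m and angle between the z axis of blank_center and the z axis of feeder, either way round below 0.17 rad and value of joint follower above 0.042 m and velocity of joint follower below 0.01 m/s); the robot touches nothing.
It also fails if it takes over 43 s, if anything falls off the work surface, if the arm or the gripper's body presses on something with over 40 N, if the wrist force passes 120 N, or if a joint passes its speed limit or range.

## Working session

There is one attempt and no reset: what is moved stays moved. The work goes in short steps, each a Python script; the robot and the scene stay as the last script left them, time stands still between calls to the robot, and variables do not carry over. Pictures are saved under pics/ and viewed, and the job is handed in when it is done.

```bash
mkdir -p pics; ls; python3 - <<'E'
from cell import r,sense,viewer,job,spotter
import cv2,pickle
s=sense(); print(s['clock'],s['ee_pos'],s['finger_gap'],s['force'])
for n in ['side','top']:
    f=viewer.grab_frame(n); pickle.dump(f,open(f'pics/{n}1.pkl','wb')); cv2.imwrite(f'pics/{n}1.png',f['pixels'])
    for t in ['blank_center','feeder','feeder_catch']:
        print(n,t,[(d['uv'],round(d['confidence'],2)) for d in spotter.pinpoint(f,t)])
print(sense()['clock'])
E
```

```text
pics
0.0 [ 0.16774885 -0.60126946  0.2128179 ] 0.08564133678672427 [-0.65834839 -0.03261013  0.04519466]
side blank_center [([367.8, 205.7], 0.93), ([319.4, 192.9], 0.56)]
side feeder [([137.4, 267.6], 0.78), ([253.7, 278.1], 0.77)]
side feeder_catch [([246.9, 251.9], 0.83), ([131.9, 236.2], 0.79)]
top blank_center [([290.9, 253.2], 0.8), ([276.1, 297.2], 0.71)]
top feeder [([190.2, 121.5], 0.56)]
top feeder_catch [([178.9, 200.7], 0.89), ([184.4, 105.9], 0.89), ([289.1, 253.9], 0.15)]
0.4
```

View pics/side1.png

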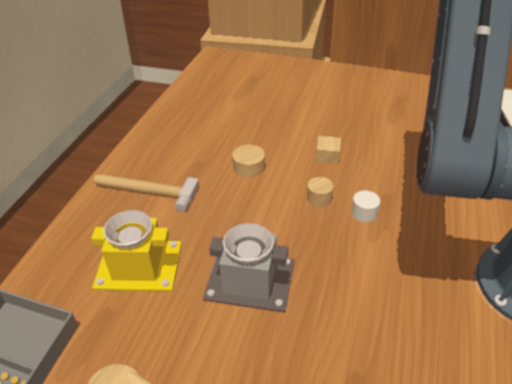

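View pics/top1.png

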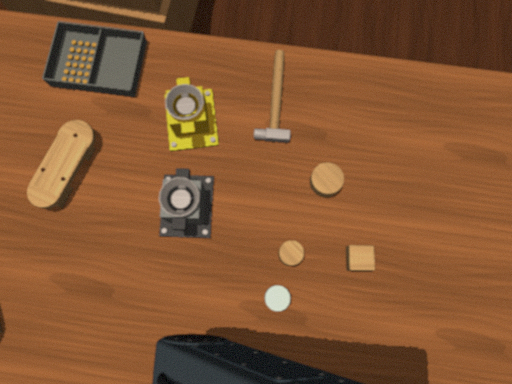

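The top picture shows these candidates for the blank:
- Small light-wood round at (291,253).
- White look-alike at (277,298).
- Wide round at (327,180).
- Square at (361,258).

For the magazine there is the grey one at (180,200) and the yellow look-alike at (186,105). I choose the small wood round and the grey magazine. Next I measure them and check the choice in a crop.

```bash
cat > h.py <<'E'
import numpy as np,cv2,pickle
def cloud(f):
    h,w=f['z_map'].shape
    uv=np.stack(np.meshgrid(np.arange(w),np.arange(h)),-1).reshape(-1,1,2).astype(np.float64)
    n=cv2.undistortPoints(uv,np.array(f['intrinsics'],float),np.array(f['dist_coeffs'],float)).reshape(-1,2)
    z=f['z_map'].reshape(-1).astype(float)
    P=np.c_[n*z[:,None],z]
    R=np.array(f['R']);t=np.array(f['t'])
    X=(P-t)@R
    X[z==0]=np.nan
    return X.reshape(h,w,3)
def ray(f,uv,zw):
    n=cv2.undistortPoints(np.array([[uv]],float),np.array(f['intrinsics'],float),np.array(f['dist_coeffs'],float)).reshape(2)
    R=np.array(f['R']);t=np.array(f['t'])
    c=-R.T@t; d=R.T@np.r_[n,1]
    return c+d*(zw-c[2])/d[2]
E
python3 - <<'E'
import pickle,cv2,numpy as np
from h import *
np.set_printoptions(precision=4,suppress=True)
for n in ['top','side']:
    f=pickle.load(open(f'pics/{n}1.pkl','rb')); X=cloud(f)
    print(n,'cam',-np.array(f['R']).T@f['t'])
    spots={'top':{'small':(291,253),'white':(277,298),'wide':(327,180),'sq':(361,258),'grey':(180,200),'yel':(186,105)},
     'side':{'small':(320,185),'white':(366,199),'wide':(249,153),'sq':(329,144),'grey':(249,242)}}[n]
    for k,(u,v) in spots.items(): print(k,X[v,u], np.nanmedian(X[v-3:v+4,u-3:u+4].reshape(-1,3),axis=0))
    # small blank top fit
    u,v=spots['small']
    W=X[v-30:v+31,u-30:u+31].reshape(-1,3)
    m=(abs(W[:,2]-0.04)<.008)
    p=W[m]; d=np.linalg.norm(p[:,:2]-X[v,u,:2],axis=1); p=p[d<.04]
    (c,rad)=cv2.minEnclosingCircle(p[:,:2].astype(np.float32)); print('small top',p.mean(0),c,rad,len(p))
    u,v=spots['grey']
    W=X[max(0,v-60):v+71,max(0,u-60):u+71].reshape(-1,3)
    m=(W[:,2]>0.100)&(W[:,2]<.125); p=W[m]; p=p[np.linalg.norm(p[:,:2]-X[v,u,:2],axis=1)<.06]
    c,rad=cv2.minEnclosingCircle(p[:,:2].astype(np.float32)); print('rim',p.mean(0),c,rad,len(p))
    m=(W[:,2]>0.005)&(W[:,2]<.02); p=W[m]; p=p[np.linalg.norm(p[:,:2]-X[v,u,:2],axis=1)<.11]
    print('foot rect',cv2.minAreaRect(p[:,:2].astype(np.float32)),len(p))
f=pickle.load(open('pics/top1.pkl','rb'));g=f['pixels']
a=cv2.resize(g[150:250,130:230],(400,400),interpolation=cv2.INTER_CUBIC)
b=cv2.resize(g[220:320,250:350],(400,400),interpolation=cv2.INTER_CUBIC)
cv2.imwrite('pics/crop1.png',np.hstack([a,b]))
print(ray(f,(150,200),.02),ray(f,(180,160),.02))
E
```

```text
top cam [ 0.3613 -0.06    0.9688]
small [ 0.44   -0.1284  0.0411] [ 0.44   -0.1284  0.0392]
white [ 0.3388 -0.1097  0.042 ] [ 0.3387 -0.1099  0.0394]
wide [ 0.6188 -0.1913  0.0402] [ 0.6189 -0.1913  0.0403]
sq [ 0.4505 -0.2848  0.0392] [ 0.4505 -0.285   0.0396]
grey [0.5171 0.129  0.0862] [0.5169 0.1284 0.0874]
yel [0.7393 0.1548 0.0854] [0.7384 0.1547 0.087 ]
small top [ 0.4418 -0.1291  0.0394] (0.4422023892402649, -0.1294541209936142) 0.02802574262022972 486
rim [0.5237 0.1318 0.1063] (0.5209575891494751, 0.12826381623744965) 0.04344533383846283 392
foot rect ((0.5306061506271362, 0.12874197959899902), (0.16946907341480255, 0.12031009048223495), 5.903347492218018) 1212
side cam [0.3331 0.6523 0.7182]
small [ 0.4411 -0.1313  0.039 ] [ 0.4409 -0.131   0.0396]
white [ 0.339  -0.1114  0.0409] [ 0.339  -0.1132  0.0399]
wide [ 0.6232 -0.1984  0.039 ] [ 0.6231 -0.1981  0.0399]
sq [ 0.4494 -0.2842  0.0396] [ 0.4494 -0.2842  0.0401]
grey [0.5244 0.1084 0.0856] [0.5244 0.11   0.0868]
small top [ 0.4396 -0.1259  0.0392] (0.44151076674461365, -0.12917836010456085) 0.029408680275082588 399
rim [0.5229 0.1188 0.1063] (0.5200229287147522, 0.12617185711860657) 0.043521586805582047 533
foot rect ((0.5200170874595642, 0.12798866629600525), (0.15147864818572998, 0.12249282747507095), 6.004807472229004) 2080
[0.5191 0.2131 0.02  ] [0.6254 0.1604 0.02  ]
```

View pics/crop1.png

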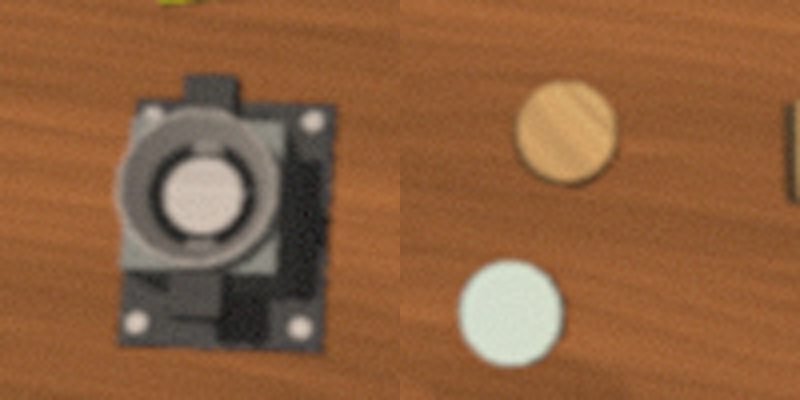

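The crop shows the small light-wood disc at (291,253), measured radius about 28 mm, clearly distinct from the white one. The grey magazine at (180,200) is empty, with its plate visible. I move above the blank and refine with the wrist camera.

```bash
cat >> h.py <<'E'
a=np.deg2rad(6.0)
R0=np.array([[-np.sin(a),np.cos(a),0],[np.cos(a),np.sin(a),0],[0,0,-1]])
B=np.array([0.4415,-0.1293]); F=np.array([0.5203,0.1275])
E
python3 - <<'E'
from cell import r,sense,viewer,job,spotter
from h import *
np.set_printoptions(precision=4,suppress=True)
f=pickle.load(open('pics/top1.pkl','rb'))
# bolts/edges in top crop -> yaw check (foot left edge)
p=ray(f,(130+138/4,150+100/4),.01);q=ray(f,(130+120/4,150+348/4),.01);print('edge yaw',np.degrees(np.arctan2(p[1]-q[1],p[0]-q[0])))
best=None
for s in (1,-1):
    R=R0.copy();R[:,:2]*=s
    j=r.ik([*B,.2],R); j2=r.ik([*F,.2],R); print(s,j,j2)
    if j is not None and (best is None or abs(j[5])<best[0]): best=(abs(j[5]),s)
s=best[1];print(s);R=R0.copy();R[:,:2]*=s
np.save('R.npy',R)
r.reach([B[0],B[1],.2],R)
f=viewer.grab_frame('wrist');pickle.dump(f,open('pics/w1.pkl','wb'));cv2.imwrite('pics/w1.png',f['pixels'])
X=cloud(f)
for d in spotter.cut_out(f,'blank_center'):
    m=d['region'];p=X[m];p=p[abs(p[:,2]-.04)<.006]
    c=cv2.minEnclosingCircle(p[:,:2].astype(np.float32)) if len(p)>5 else None
    print(d['uv'],d['confidence'],p.mean(0),c)
print([(d['uv'],d['confidence'],ray(f,d['uv'],.02)) for d in spotter.pinpoint(f,'blank_center')])
print(sense()['clock'],sense()['ee_pos'],sense()['finger_gap'])
E
```

```text
edge yaw 6.544724939090676
1 [ -30.2856   18.7768  105.9039   -0.       55.3193 -126.2856] [  1.8103  24.389   95.787   -0.      59.824  -94.1897]
-1 [-30.2856  18.7768 105.9039  -0.      55.3193  53.7144] [ 1.8103 24.389  95.787  -0.     59.824  85.8103]
-1
[251.0, 168.5] 0.89 [ 0.4426 -0.1293  0.0404] ((0.4416215121746063, -0.12954409420490265), 0.027812322601675987)
[228.0, 246.9] 0.59 [ 0.3413 -0.1113  0.0402] ((0.3391764163970947, -0.11112327873706818), 0.028134817257523537)
[([230.6, 249.4], 0.85, array([ 0.3343, -0.1168,  0.02  ])), ([253.5, 168.3], 0.77, array([ 0.4417, -0.1343,  0.02  ]))]
2.525 [ 0.4416 -0.1301  0.2   ] 0.08526658883716383
```

```bash
sleep 20; ls pics
```

```text
crop1.png
side1.pkl
side1.png
top1.pkl
top1.png
w1.pkl
w1.png
```

View pics/w1.png

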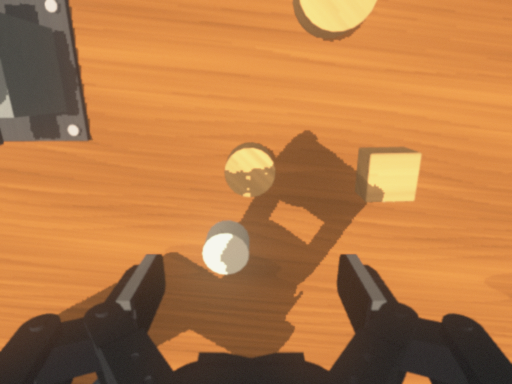

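```bash
python3 - <<'E'
from cell import r,sense,viewer,job,spotter
from h import *
np.set_printoptions(precision=4,suppress=True)
R=np.load('R.npy')
r.movel([.4418,-.1294,.036],max_speed=.12)
print(sense()['force'],sense()['ee_pos'])
r.grip(.05,squeeze=40)
s=sense();print(s['clock'],s['finger_gap'],s['force'])
r.movel([.4418,-.1294,.14],max_speed=.12)
s=sense();print(s['clock'],s['finger_gap'],s['force'],s['ee_pos'])
for n in ['side','wrist']:
    f=viewer.grab_frame(n);pickle.dump(f,open(f'pics/{n}2.pkl','wb'));cv2.imwrite(f'pics/{n}2.png',f['pixels'])
E
```

```text
[ 0.1753 -0.3745 -0.8383] [ 0.4422 -0.1296  0.0365]
4.4833 0.04981556504794887 [ 0.0077 -0.245   0.4757]
5.5 0.049885443001595475 [-0.0186  0.1435  0.3159] [ 0.4413 -0.1291  0.1395]
```

View pics/side2.png

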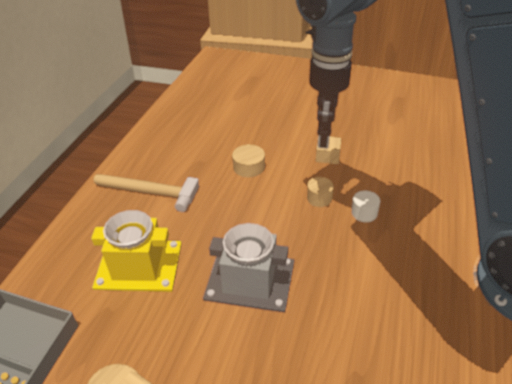

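View pics/wrist2.png

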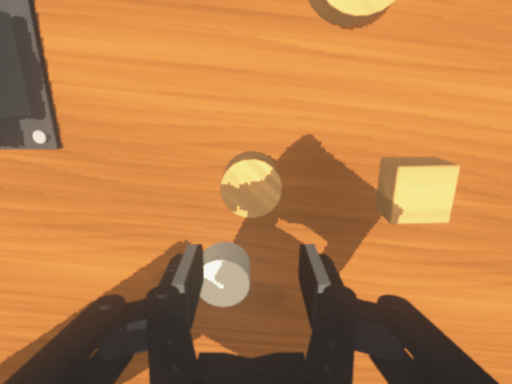

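The side picture shows the blank still on the bench at (320,192), and the gripper above it at (325,140). The fingers closed to 50 mm on nothing, so I check where the TCP really projects and where the fingertips are.

```bash
cat >> h.py <<'E'
def proj(f,X):
    R=np.array(f['R'],float);t=np.array(f['t'],float)
    return cv2.projectPoints(np.array([X],float),cv2.Rodrigues(R)[0],t,np.array(f['intrinsics'],float),np.array(f['dist_coeffs'],float))[0].reshape(-1)
E
python3 - <<'E'
from cell import r,sense,viewer,job,spotter
from h import *
np.set_printoptions(precision=4,suppress=True)
s=sense();print(s['ee_pos'],s['tool_rot'])
for n in ['side','wrist']:
    f=pickle.load(open(f'pics/{n}2.pkl','rb'));X=cloud(f)
    print(n,[proj(f,[.4413,-.1291,z]) for z in (.14,.126,.04)])
    if n=='wrist':
        p=X[160:220,215:290].reshape(-1,3);p=p[abs(p[:,2]-.04)<.006];print(cv2.minEnclosingCircle(p[:,:2].astype(np.float32)),p.mean(0))
        for uv in [(185,262),(190,255),(193,250),(196,248),(308,250),(313,255),(305,247)]: print(uv,X[uv[1],uv[0]])
        hi=X[(X[...,2]>.11)&(X[...,2]<.2)];print('lowest gripper',np.nanmin(hi[:,2]),len(hi))
        q=hi[hi[:,2]<np.nanmin(hi[:,2])+.006];print(q.min(0),q.max(0),q.mean(0))
        print(-np.array(f['R']).T@f['t'])
    else:
        p=X[100:175,300:350].reshape(-1,3);p=p[p[:,2]>.09];k=np.argsort(p[:,2])[:15];print(p[k])
E
```

```text
[ 0.4412 -0.1291  0.1393] [[ 0.1045 -0.9945 -0.0017]
 [-0.9945 -0.1045  0.0009]
 [-0.0011  0.0016 -1.    ]]
side [array([323.1016, 147.889 ]), array([322.6087, 153.4155]), array([319.733 , 185.2619])]
[[ 0.4433 -0.0997  0.1603]
 [ 0.4282 -0.1035  0.1607]
 [ 0.4476 -0.1012  0.1607]
 [ 0.4412 -0.0989  0.1613]
 [ 0.4337 -0.1008  0.1614]
 [ 0.4456 -0.1008  0.1614]
 [ 0.4449 -0.0972  0.1617]
 [ 0.4355 -0.0997  0.1619]
 [ 0.4392 -0.0983  0.1621]
 [ 0.4298 -0.1007  0.1623]
 [ 0.4371 -0.0975  0.1631]
 [ 0.4313 -0.0979  0.164 ]
 [ 0.4281 -0.1014  0.1646]
 [ 0.4299 -0.1008  0.1646]
 [ 0.4474 -0.0988  0.1649]]
wrist [array([249.4823, 240.8812]), array([249.591 , 230.5065]), array([250.0276, 188.8572])]
((0.4414295554161072, -0.1294829249382019), 0.027959851548075676) [ 0.4424 -0.1294  0.0404]
(185, 262) [ 0.4493 -0.0995  0.1814]
(190, 255) [ 0.4497 -0.1007  0.1758]
(193, 250) [ 0.4496 -0.1012  0.1709]
(196, 248) [ 0.4496 -0.1023  0.1688]
(308, 250) [ 0.4554 -0.1559  0.1709]
(313, 255) [ 0.4556 -0.1574  0.1756]
(305, 247) [ 0.4554 -0.1549  0.1681]
lowest gripper 0.15928255647589382 3845
[ 0.4287 -0.1601  0.1593] [ 0.456  -0.0972  0.1652] [ 0.4434 -0.1295  0.1632]
[ 0.5241 -0.1213  0.2999]
```

```bash
python3 - <<'E'
from h import *
np.set_printoptions(precision=3,suppress=True)
f=pickle.load(open('pics/side2.pkl','rb'));X=cloud(f)
g=cv2.resize(f['pixels'][60:220,270:400],None,fx=4,fy=4,interpolation=cv2.INTER_CUBIC)
for z,c in ((.125,(0,0,255)),(.1393,(0,255,0)),(.16,(255,0,0))):
    for y in (-.1,-.129,-.158):
        u=proj(f,[.4413,y,z]);cv2.circle(g,tuple(int(k) for k in ((u-[270,60])*4)),4,c,-1)
cv2.imwrite('pics/side2c.png',cv2.resize(g,(488,600)))
for v in range(70,160,5): print(v,X[v,325])
E
```

```text
70 [ 0.445 -0.095  0.331]
75 [ 0.444 -0.093  0.322]
80 [ 0.443 -0.094  0.312]
85 [ 0.443 -0.095  0.302]
90 [ 0.442 -0.094  0.292]
95 [ 0.441 -0.094  0.282]
100 [ 0.441 -0.095  0.272]
105 [ 0.439 -0.087  0.266]
110 [ 0.436 -0.073  0.265]
115 [ 0.434 -0.064  0.26 ]
120 [ 0.434 -0.067  0.247]
125 [ 0.433 -0.07   0.235]
130 [ 0.434 -0.078  0.218]
135 [ 0.433 -0.077  0.208]
140 [ 0.434 -0.09   0.188]
145 [ 0.433 -0.093  0.174]
150 [ 0.454 -0.256  0.041]
155 [ 0.454 -0.262  0.022]
```

View pics/side2c.png

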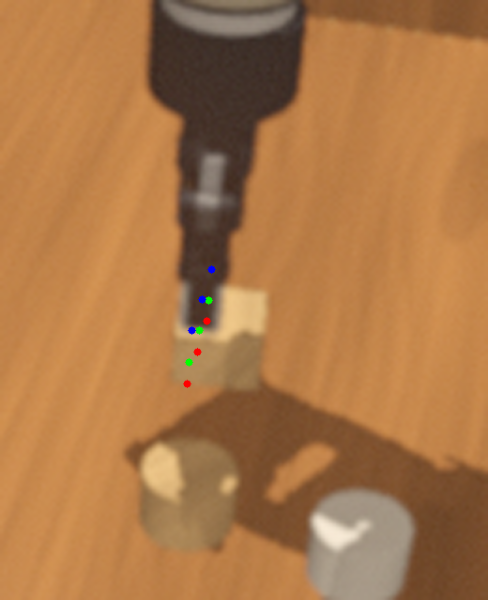

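The fingertips end at z of about 0.16 in both the side and wrist depth while the reported TCP is at 0.139. So the tips sit about 20 mm behind the stated TCP, not 14 mm ahead of it, which explains why they closed above the blank. I regrasp with that measured offset.

```bash
python3 - <<'E'
from cell import r,sense,viewer,job,spotter
from h import *
np.set_printoptions(precision=4,suppress=True)
r.grip(.085)
r.movel([.4416,-.1294,.05],max_speed=.12)
f=viewer.grab_frame('side');X=cloud(f)
p=X[100:200,290:350].reshape(-1,3);p=p[(p[:,2]>.047)&(p[:,2]<.2)];print('tip z open',np.sort(p[:,2])[:8], sense()['ee_pos'])
for z in (.025,.005):
    r.movel([.4416,-.1294,z],max_speed=.1)
    s=sense();print(z,s['force'],s['ee_pos'])
    if s['force'][2]>6: break
r.grip(.045,squeeze=40)
s=sense();print(s['clock'],s['finger_gap'],s['force'])
f=viewer.grab_frame('side');pickle.dump(f,open(f'pics/side3.pkl','wb'));cv2.imwrite(f'pics/side3.png',cv2.resize(f['pixels'][60:220,270:400],(488,600)))
E
```

```text
tip z open [0.0796 0.0805 0.081  0.0821 0.0828 0.0829 0.0838 0.0841] [ 0.4421 -0.1296  0.0506]
0.025 [-0.0219 -0.4498 -0.3975] [ 0.4416 -0.1294  0.0251]
0.005 [-1.313   0.0584  0.5134] [ 0.4415 -0.1293  0.0051]
8.15 0.054339269789399916 [-0.9839 -0.3614  4.9126]
```

View pics/side3.png

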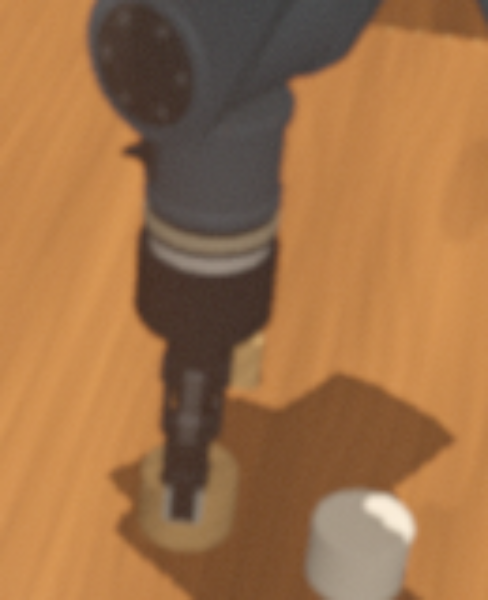

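The fingers are stopped at 54 mm on the blank, and the tips at about (183,520) of the crop are on its side. I lift it and measure how the blank sits relative to the tips.

```bash
python3 - <<'E'
from cell import r,sense,viewer,job,spotter
from h import *
np.set_printoptions(precision=4,suppress=True)
f=pickle.load(open('pics/side3.pkl','rb'));X=cloud(f)
for v in range(180,212,2): print(v,X[v,319])
r.movel([.4416,-.1294,.15],max_speed=.15)
s=sense();print(s['clock'],s['finger_gap'],s['force'],s['ee_pos'])
for n in ('side','wrist'):
    f=viewer.grab_frame(n);pickle.dump(f,open(f'pics/{n}4.pkl','wb'))
    cv2.imwrite(f'pics/{n}4.png',f['pixels'] if n=='wrist' else cv2.resize(f['pixels'][60:220,270:400],(488,600)))
f=pickle.load(open('pics/side4.pkl','rb'));X=cloud(f);u=proj(f,[.4416,-.1013,.16]).astype(int);print(u)
for v in range(u[1]-16,u[1]+24,2): print(v,X[v,u[0]-2:u[0]+8:5].ravel())
E
```

```text
180 [ 0.4351 -0.0668  0.1072]
182 [ 0.4345 -0.065   0.1037]
184 [ 0.4369 -0.0849  0.0813]
186 [ 0.4352 -0.0756  0.0841]
188 [ 0.4346 -0.074   0.0803]
190 [ 0.4341 -0.0726  0.0763]
192 [ 0.4364 -0.092   0.0536]
194 [ 0.4356 -0.0892  0.0506]
196 [ 0.4356 -0.0919  0.0427]
198 [ 0.4349 -0.0893  0.0394]
200 [ 0.4363 -0.1023  0.0218]
202 [ 0.436  -0.1036  0.0149]
204 [ 0.4357 -0.104   0.0088]
206 [ 0.4353 -0.1044  0.0025]
208 [ 0.4343 -0.1     0.0008]
210 [ 0.4329 -0.0926  0.0021]
9.3167 0.0542430914200819 [ 0.4108 -0.0404 -1.0466] [ 0.441  -0.1291  0.1494]
[320 147]
131 [ 0.4531 -0.1209  0.1844  0.4365 -0.0733  0.219 ]
133 [ 0.4518 -0.1148  0.184   0.4388 -0.092   0.2017]
135 [ 0.4505 -0.108   0.1841  0.4383 -0.0904  0.1983]
137 [ 0.4498 -0.1054  0.1813  0.4382 -0.0923  0.1925]
139 [ 0.4484 -0.0983  0.1817  0.4371 -0.0863  0.1921]
141 [ 0.4477 -0.0957  0.1789  0.4375 -0.092   0.1835]
143 [ 0.4472 -0.0943  0.1752  0.4373 -0.0929  0.1782]
145 [ 0.4483 -0.104   0.1635  0.4385 -0.1039  0.1655]
147 [ 0.4481 -0.1049  0.158   0.4383 -0.1049  0.16  ]
149 [ 0.4476 -0.1032  0.1544  0.4374 -0.1008  0.1582]
151 [ 0.4475 -0.1047  0.1485  0.4371 -0.101   0.1533]
153 [ 0.4468 -0.1026  0.1452  0.4371 -0.1039  0.1462]
155 [ 0.4695 -0.2558  0.023   0.458  -0.2586  0.0234]
157 [ 0.4694 -0.2575  0.0158  0.4574 -0.2579  0.018 ]
159 [ 0.469  -0.2576  0.0097  0.4574 -0.2608  0.0098]
161 [ 0.4684 -0.2565  0.0046  0.4566 -0.2581  0.0059]
163 [ 0.4679 -0.2555 -0.0006  0.4562 -0.2583 -0.0003]
165 [ 0.4661 -0.2461  0.0007  0.4544 -0.2482  0.0017]
167 [ 0.4647 -0.2395 -0.      0.4533 -0.2436 -0.0007]
169 [ 0.4633 -0.2329 -0.0007  0.4519 -0.2367 -0.0011]
```

View pics/side4.png

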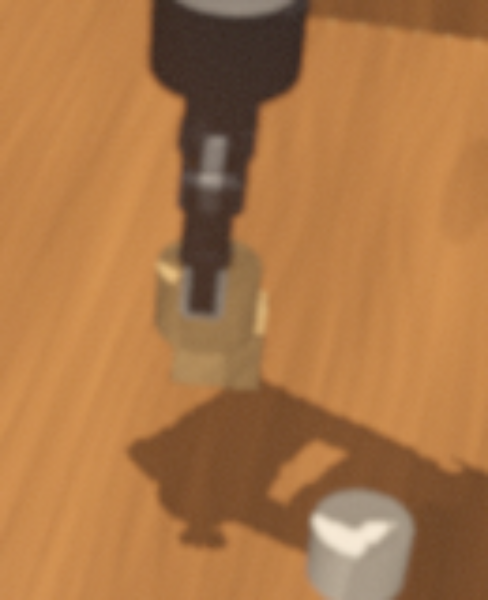

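View pics/wrist4.png

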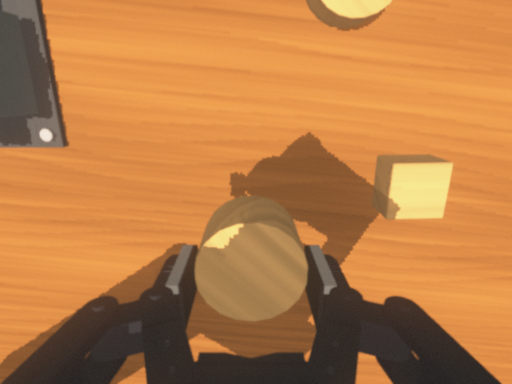

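The blank is held: gap 54.2 mm, level in both views, underside about 5 mm below the TCP height. I carry it over the grey funnel.

```bash
python3 - <<'E'
from cell import r,sense,viewer,job,spotter
from h import *
np.set_printoptions(precision=4,suppress=True)
R=np.load('R.npy')
r.movel([.4416,-.1294,.22],max_speed=.2)
r.reach([.5204,.1275,.22],R)
r.movel([.5204,.1275,.135],max_speed=.12)
s=sense();print(s['clock'],s['finger_gap'],s['force'],s['ee_pos'])
for n in ('side','wrist','top'):
    f=viewer.grab_frame(n);pickle.dump(f,open(f'pics/{n}5.pkl','wb'))
    cv2.imwrite(f'pics/{n}5.png',f['pixels'])
f=pickle.load(open('pics/wrist5.pkl','rb'));X=cloud(f).reshape(-1,3)
d=np.hypot(X[:,0]-.5204,X[:,1]-.1275)
p=X[(abs(X[:,2]-.108)<.004)&(d<.06)];print(len(p),cv2.minEnclosingCircle(p[:,:2].astype(np.float32)),p.mean(0))
m=(abs(X[:,2]-.17)<.004)&(d<.031);p=X[m];print('blank top',len(p),cv2.minEnclosingCircle(p[:,:2].astype(np.float32)),p.mean(0))
E
```

```text
11.8167 0.05433850361396239 [ 0.2033 -0.3529  0.4069] [0.5211 0.1271 0.1355]
1967 ((0.5203207731246948, 0.12783625721931458), 0.0435701347887516) [0.5377 0.1302 0.1082]
blank top 9416 ((0.521358847618103, 0.12754566967487335), 0.030690135434269905) [0.5229 0.1269 0.1702]
```

View pics/side5.png

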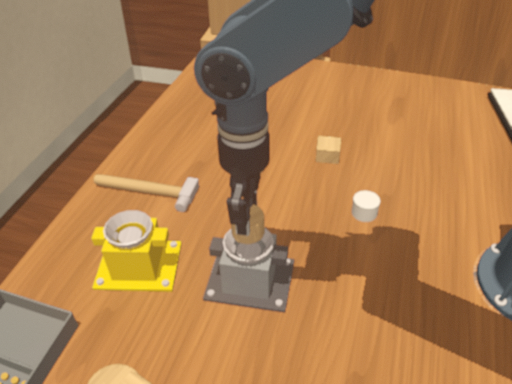

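View pics/wrist5.png

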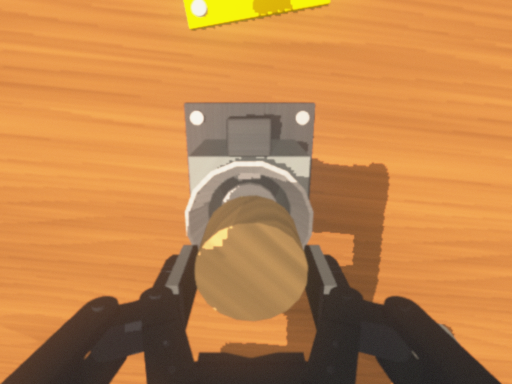

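The wrist picture shows the blank, centre (250,265), in line with the funnel, whose rim fits a circle centred at (0.5203, 0.1278) with r = 43.6 mm. I lower it into the funnel and let go.

```bash
python3 - <<'E'
from cell import r,sense,viewer,job,spotter
from h import *
np.set_printoptions(precision=4,suppress=True)
for z in (.110,.102,.097):
    r.movel([.5203,.1277,z],max_speed=.08); s=sense();print(z,s['force'],s['ee_pos'])
    if s['force'][2]>8: break
r.grip(.085)
print(sense()['force'])
r.movel([.5203,.1277,.16],max_speed=.12)
s=sense();print(s['clock'],s['finger_gap'],s['force'],s['ee_pos'])
for n in ('side','wrist'):
    f=viewer.grab_frame(n);pickle.dump(f,open(f'pics/{n}6.pkl','wb'))
    cv2.imwrite(f'pics/{n}6.png',f['pixels'])
X=cloud(f).reshape(-1,3)
d=np.hypot(X[:,0]-.5203,X[:,1]-.1277)
p=X[(X[:,2]>.115)&(X[:,2]<.14)&(d<.035)];print('blank top',len(p),np.median(p,0),p.std(0),cv2.minEnclosingCircle(p[:,:2].astype(np.float32)))
E
```

```text
0.11 [ 0.1507  0.0832 -0.8041] [0.5202 0.1277 0.1097]
0.102 [-0.2092  0.3407 -0.6983] [0.5201 0.1277 0.102 ]
0.097 [-0.6838 -0.6608 -0.4052] [0.5201 0.1277 0.0969]
[ 0.5324 -0.4749  0.3427]
14.025 0.0850036859768676 [-0.0962  0.2486 -0.4858] [0.5198 0.1277 0.1597]
blank top 4975 [0.5227 0.1274 0.1279] [0.0144 0.0137 0.0019] ((0.5199498534202576, 0.12691709399223328), 0.02803853712975979)
```

View pics/wrist6.png

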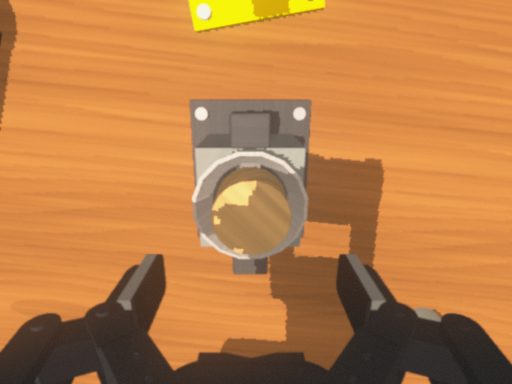

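View pics/side6.png

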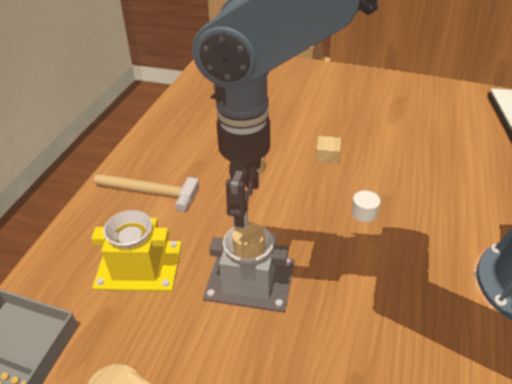

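Wrist depth shows the blank seated flat on the plate inside the funnel: top at 127.9 mm, centre within 1 mm. I now shut the fingers, measure where the shut tips are, and touch the blank to calibrate.

```bash
python3 - <<'E'
from cell import r,sense,viewer,job,spotter
from h import *
np.set_printoptions(precision=4,suppress=True)
r.grip(0.0,squeeze=60)
s=sense();print(s['clock'],s['finger_gap'],s['ee_pos'])
for n in ('side','wrist'):
    f=viewer.grab_frame(n);pickle.dump(f,open(f'pics/{n}7.pkl','wb'))
    cv2.imwrite(f'pics/{n}7.png',f['pixels'])
f=pickle.load(open('pics/side7.pkl','rb'));X=cloud(f).reshape(-1,3)
d=np.hypot(X[:,0]-.5203,X[:,1]-.1277)
p=X[(X[:,2]>.145)&(X[:,2]<.33)&(d<.1)];print('tip z',np.sort(p[:,2])[:6])
for z in np.arange(.15,.33,.015):
    for nm in ('side7','wrist7'):
        g=pickle.load(open(f'pics/{nm}.pkl','rb'));Y=cloud(g).reshape(-1,3)
        q=Y[(abs(Y[:,2]-z)<.006)&(np.hypot(Y[:,0]-.5203,Y[:,1]-.1277)<.1)]
        if len(q): print(nm,round(z,3),len(q),q[:,:2].min(0)-[.5203,.1277],q[:,:2].max(0)-[.5203,.1277])
c=cv2.resize(cv2.imread('pics/side7.png')[120:300,180:320],None,fx=3,fy=3,interpolation=cv2.INTER_CUBIC);cv2.imwrite('pics/side7c.png',c)
z=.118
while z>.06:
    r.movel([.5201,.1274,z],max_speed=.05); s=sense();print(round(z,3),s['force'],s['ee_pos'][2])
    if s['force'][2]>3: break
    z-=.006
print(s['clock'])
E
```

```text
14.8917 9.636438463456449e-05 [0.5203 0.1277 0.16  ]
tip z [0.177  0.1774 0.1781 0.1783 0.1783 0.1783]
side7 0.18 32 [-0.0118 -0.004 ] [0.0102 0.0107]
wrist7 0.18 126 [ 0.0058 -0.0116] [0.0123 0.0119]
side7 0.195 82 [-0.0123 -0.0049] [0.0096 0.0139]
wrist7 0.195 743 [ 0.0051 -0.0134] [0.0126 0.0136]
side7 0.21 33 [-0.0116 -0.0093] [0.005  0.0136]
wrist7 0.21 1061 [-0.0114 -0.0136] [0.0126 0.0137]
side7 0.225 58 [-0.0156 -0.0278] [0.0086 0.0339]
wrist7 0.225 3264 [-0.0122 -0.0368] [0.0173 0.0355]
side7 0.24 80 [-0.0181 -0.0123] [0.0149 0.0459]
wrist7 0.24 7250 [-0.0134 -0.0471] [0.0192 0.0483]
side7 0.255 117 [-0.0191 -0.0216] [0.0149 0.0568]
wrist7 0.255 10963 [-0.0079 -0.0589] [0.0205 0.0601]
side7 0.27 285 [-0.0209 -0.0174] [0.0177 0.0618]
wrist7 0.27 1091 [ 0.0076 -0.0562] [0.0206 0.0574]
side7 0.285 220 [-0.0212 -0.0109] [0.0175 0.048 ]
side7 0.3 111 [-0.0177  0.0201] [0.0084 0.0382]
side7 0.315 348 [-0.0375 -0.0055] [0.0339 0.0376]
side7 0.33 366 [-0.0377 -0.0052] [0.0347 0.0377]
0.118 [0.0422 0.716  0.0089] 0.11819652250279555
0.112 [ 0.307  -0.0252 -0.589 ] 0.1117769426751033
0.106 [ 0.6459 -0.015   4.4491] 0.10635995403230397
16.5167
```

View pics/side7c.png

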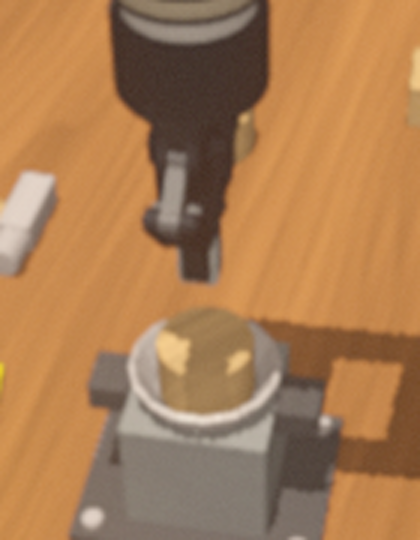

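The side picture shows the shut fingers above the blank, with tips 17 mm behind the TCP. The touch at TCP z of about 0.108 agrees with the blank top at 127.5 mm. The fingers stay within ±14 mm for 35 mm behind the tips, so they fit down the well. I push down in steps.

```bash
python3 - <<'E'
from cell import r,sense,viewer,job,spotter
from h import *
np.set_printoptions(precision=4,suppress=True)
for z in (.1,.09,.08,.072,.067,.063,.060,.058,.0565,.0555):
    r.movel([.5201,.1274,z],max_speed=.05); s=sense();print(round(z,4),s['force'],s['ee_pos'])
    if np.linalg.norm(s['force'])>30: break
r.hold(.3)
s=sense();print(s['clock'],s['force'])
for z in (.059,.0615,.064,.067):
    r.movel([.5201,.1274,z],max_speed=.03); s=sense();print(round(z,4),s['force'],s['ee_pos'][2])
print(s['clock'])
E
```

```text
0.1 [1.5675 0.0578 3.1554] [0.5213 0.1274 0.1004]
0.09 [ 1.7672 -0.9424  4.5595] [0.521  0.1274 0.0903]
0.08 [ 2.6859 -0.3409  4.7712] [0.5208 0.1274 0.0804]
0.072 [1.21   0.4582 4.9492] [0.5207 0.1274 0.0724]
0.067 [ 2.1971 -0.0271  6.2351] [0.5206 0.1274 0.0674]
0.063 [ 2.4422 -0.478   6.7463] [0.5206 0.1274 0.0635]
0.06 [ 1.8977 -0.4266  7.5081] [0.5206 0.1274 0.0607]
0.058 [ 1.3808 -0.1858  7.106 ] [0.5206 0.1274 0.0587]
0.0565 [0.492  0.4248 7.2809] [0.5206 0.1273 0.0573]
0.0555 [ 0.9447 -0.5493  7.8875] [0.5206 0.1274 0.0563]
19.5917 [1.6451 0.4895 7.7287]
0.059 [ 1.3343 -0.239   7.599 ] 0.05996623129671728
0.0615 [1.0172 0.2306 7.7761] 0.06237710228801482
0.064 [-0.2166  0.94   -0.2932] 0.0634808374753297
0.067 [ 0.1397 -0.2443  0.1518] 0.06680491243079847
20.6083
```

The spring force fell to 0 at TCP z 0.0635, tips at about 80 mm, which is the catch level, so the blank is held. I retreat straight up and look.

```bash
python3 - <<'E'
from cell import r,sense,viewer,job,spotter
from h import *
np.set_printoptions(precision=4,suppress=True)
r.movel([.5201,.1274,.2],max_speed=.12)
s=sense();print(s['clock'],s['force'],s['ee_pos'])
fs={}
for n in ('wrist','top','side'):
    f=viewer.grab_frame(n);fs[n]=f
    cv2.imwrite(f'pics/{n}8.png',f['pixels'])
f=fs['wrist'];X=cloud(f);Y=X.reshape(-1,3);d=np.hypot(Y[:,0]-.5203,Y[:,1]-.1277)
p=Y[(d<.022)&(Y[:,2]<.1)];print('top in well',len(p),np.median(p,0),p.std(0))
A=np.c_[p[:,:2]-p[:,:2].mean(0),np.ones(len(p))];print('plane',np.linalg.lstsq(A,p[:,2],rcond=None)[0])
u=proj(f,[.5203,.1277,.09]).astype(int);c=f['pixels'][u[1]-60:u[1]+60,u[0]-70:u[0]+70]
cv2.imwrite('pics/wrist8c.png',cv2.resize(c,None,fx=4,fy=4,interpolation=cv2.INTER_CUBIC))
E
```

```text
21.8667 [ 0.0345 -1.1444  0.9129] [0.5195 0.1274 0.1993]
top in well 1593 [0.5209 0.1278 0.0806] [0.0109 0.0111 0.0007]
plane [ 0.001  -0.0007  0.0806]
```

View pics/wrist8c.png

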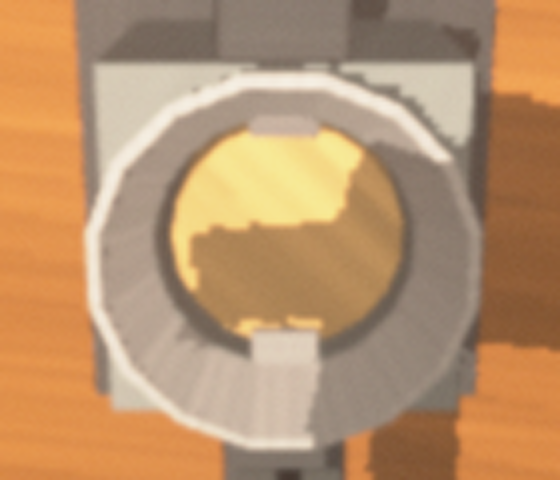

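View pics/side8.png

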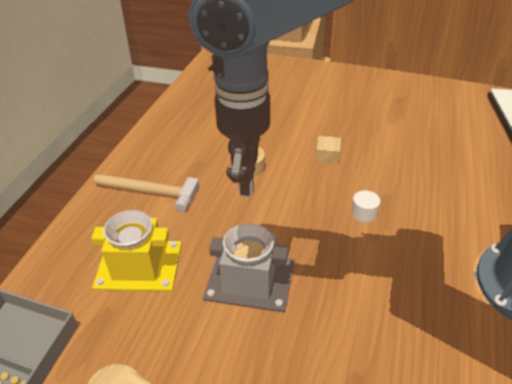

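The close crop shows both catches, at (285,125) and (285,345), lying over the top of the blank. Depth puts the top at 80.6 mm, with tilt under 0.1° and the arm clear, so I hand in.

```bash
python3 - <<'E'
from cell import r,sense,job
print(job.hand_in(), sense()['clock'])
E
```

```text
the job is handed in; nothing more can be done
the job is handed in; nothing more can be done
```

The small round wooden blank is in the grey magazine, held down under both catches. I handed the job in at about 22 s on the clock.

- **First grasp missed:** The fingers closed above the blank. In the side and wrist depth the fingertips sit behind the reported TCP, by 17 mm shut, 20 mm at a 50 mm gap and 30 mm open. The description says 14 mm ahead. I used the measured offset for the second grasp and the push, and both worked.
- **Push:** I laid the blank in the funnel and pushed it down with shut fingers, measuring at most about 8 N. That is less than the roughly 12 N I expected from the spring and catches. On backing off, the force fell to zero with the tips at about 80 mm, the level of the catches.
- **Last checks:** The wrist crop shows both catch noses over the blank. Its top is at 80.6 mm (80 mm expected) and tilted less than 0.1°. Its centre was last measured about 1 mm off the axis, before the push. The arm was clear of everything at 0.2 m.
- **Not checked:** I had no direct reading of the sprung plate's position or speed. I inferred about 47 mm of travel from the height of the blank's top.

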